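Transfer a strap ring between two safety hooks

TASK

The strap ring is due for its pull test: move it from the safety hook of the plain bench anchor to the safety hook of the load-cell anchor. Tip the ring back so that its upper bar presses the sprung keeper in, lift it off, then push its lower bar down past the other hook's keeper until that snaps shut over it, and let go, leaving the ring caught in that hook. Leave the solder spool, the screwdriver and the relay module where they are.

Things in the scene. Friction and masses are not known exactly. Their poses are not given: they have to be found in the camera images.
- ring: Welded rectangular ring of 8 mm steel bar, 0.08 kg, 42 x 64 mm over all. Origin at its centre. Its two long bars run along y, centre lines at x = -17 and +17 mm; short ends' centre lines at y = -28, 28. It stands in the plain hook, -x up, leaning 12 degrees to the nose, the hook passing through it. Pinch it from above across its 64 mm, a finger at each short end, beside the hook.
- ring_bar_1 (a point): Middle of the ring's long bar at x = -17 mm, on its centre line: the upper bar at first, resting at about (a 56, h 67) in the notch between shut keeper and nose.
- ring_bar_2 (a point): Middle of the ring's long bar at x = +17 mm, on its centre line: the lower bar at first, at about (a 49, h 33) inside the hook under the keeper.
- anchor: Plain bench anchor, fixed; origin on the bench at the foot of the hook's leg. Hook of 14 mm round bar in the plane y = 0, mouth up, nose towards -x. With a = -x and h = z in mm, its centre line is: leg (5, 80) (5, 40), (14, 22), bowl (36, 13), (54, 20), (63, 35), nose (65, 47) (65, 60). Base plate h 0 to 10, a -42 to 90, y -24 to 24, bolts to h 20.
- cell_anchor: Load-cell anchor, fixed; origin on the bench at the foot of the hook's leg. The same hook, keeper and base plate with the same axes, but all 38 mm higher, on an aluminium load-cell beam (h of the plain anchor + 38 mm). Foot plate 8 mm high, a -60 to 100, y -35 to 35. Hooked on and let go, the ring stands in its mouth as it first did on the plain anchor.
- anchor_seat (a point): Plain hook: where the centre of a ring bar lies at the bottom of the bowl (a 36, h 24). A bar with its centre below about h 43 is clear of the swinging keeper.
- anchor_nose (a point): Plain hook: the top of the nose (a 65, h 67). A ring bar inside the nose has its centre at a = 54 at most.
- anchor_pin (a point): Plain hook: the keeper's hinge pin (a 14, h 82; ears 6 mm in radius, y -11 to 11). The keeper is a flat tongue 13 wide, 4 thick, 47 long; shut, it slopes from the pin down to the inner side of the nose at (56, 60).
- cell_anchor_seat (a point): The same point of the load-cell hook: a ring bar's centre at the bottom of the bowl.
- cell_anchor_nose (a point): The same point of the load-cell hook: the top of the nose.
- cell_anchor_pin (a point): The same point of the load-cell hook: the keeper's hinge pin.
- anchor_keeper (a joint): Plain hook's keeper (rad): 0 shut, at most 1.2. It swings only down and back to the leg; a spring (0.08 N m shut, 0.17 open) shuts it. To unhook: lower bar against the inner nose at (a 54, h 41), upper bar pressed back to about (a 25, h 59), the ring leaning back 55 to 60 degrees, the keeper in by 0.7 rad or more; so leaning, lift straight up until the lower bar is above h 60.
- cell_anchor_keeper (a joint): Load-cell hook's keeper (rad), the same. To hook on: ring about upright (leaning back 0 to 10 degrees), across the hook, lower bar just inside the nose at a = 51, straight down on the keeper until that bar is at about h = 37 (+ 38); the keeper springs shut above it, between the ring's bars.
- solder_spool: Solder spool standing on its flange, 62 mm across, 50 high, origin under its centre; a bystander.
- screwdriver: Small yellow-handled screwdriver lying flat, 153 mm long along its y, 18 high, origin under its centre; a bystander.
- relay_module: Blue circuit board with relays, 45 x 70 x 28 mm, lying flat, origin under its centre; a bystander.
Mind the look-alikes: they are no part of the job. What is shaped like the ring but green or pink is not meant.

How it is judged:
On the way:
1. the ring is off the plain anchor's hook, its centre more than 13 cm from the anchor's origin, and that keeper has sprung shut (distance between ring and anchor above 0.13 m and value of joint anchor_keeper below 0.1 rad), for 0.1 s.
At the end, for the whole second after the job is handed in: The middle of one of the ring's long bars lies in the load-cell hook under the keeper (14 to 56 mm before the leg's foot, 56 to 84 mm above the bench, within 20 mm of the hook's plane), across the hook (y axes within 0.6 rad); both keepers shut (within 0.1 rad); the ring let go and at rest (angle between the y axis of ring and the y axis of cell_anchor, either way round below 0.6 rad and ((x of ring_bar_1 in the frame of cell_anchor between -0.056 and -0.014 m and y of ring_bar_1 in the frame of cell_anchor between -0.02 and 0.02 m and z of ring_bar_1 in the frame of cell_anchor between 0.056 and 0.084 m) or (x of ring_bar_2 in the frame of cell_anchor between -0.056 and -0.014 m and y of ring_bar_2 in the frame of cell_anchor between -0.02 and 0.02 m and z of ring_bar_2 in the frame of cell_anchor between 0.056 and 0.084 m)) and value of joint each of cell_anchor_keeper, anchor_keeper below 0.1 rad and linear speed of ring below 0.03 m/s); the robot touches nothing.
It fails at once if the solder spool is knocked more than 3 cm from its place (distance of solder_spool from where it was at the start of the episode above 0.03 m).
It fails at once if the screwdriver is knocked more than 3 cm from its place (distance of screwdriver from where it was at the start of the episode above 0.03 m).
It fails at once if the relay module is knocked more than 3 cm from its place (distance of relay_module from where it was at the start of the episode above 0.03 m).
It also fails if it takes over 35 s, if anything falls off the work surface, if the arm or the gripper's body presses on something with over 40 N, if the wrist force passes 120 N, or if a joint passes its speed limit or range.

ROBOT

A 6-joint arm with a two-finger parallel gripper is mounted at the origin on a cart in front of the work surface, level with it; the furniture and walls round the work are solid. World frame = base frame: x ahead of the robot, y to its left, z up, the work surface at z = 0. Lengths are in m, angles in rad, forces in N, time in s.
With the tool pointing down it reaches from about 0.275 to 0.875 m from the base axis. Payload 12.5 kg.
Tool frame: the origin (TCP) lies on the centre line of the jaws, within the pads' length; the fingertips stand r.finger_overhang ahead of it and the grasp point (between the pads) lies 3 mm ahead of it (r.finger_overhang is the distance from the TCP to the fingertips, in m); z points along the fingers, y is the line along which they close (so a half turn about z gives the same grasp; the last joint's range is limited). The gripper opens to 85 mm and grips with 20 to 120 N. Pads are 22 mm wide; open, the fingers measure 114 mm over their backs; the gripper's body (76 mm by 85 mm) begins 54 mm behind the grasp point. The pads swing forward as they close: fully open they stand 13 mm farther back than shut.
Start: joints at [1.264, 0.351, 1.652, -0, 1.139, -0.085], TCP at [0.121, 0.537, 0.253] pointing down, gripper open.
Joint ranges: [-2.75, 2.75], [-0.79, 2.1], [0.01, 2.65], [-1.57, 4.71], [0.07, 3.14], [-2.87, 2.87]. Speed limits (rad/s): [2.22, 2.22, 2.79, 3.14, 3.14, 3.14].

INTERFACE

Orientations are given as a unit quaternion [x, y, z, w].
In Python, from cell import r, optics gives the robot as it stands. The module is installed in compiled form; this text tells all that it offers. Calls block until the motion is done:
- r.move_to(position, orientation): joint-space move of the TCP to a pose.
- r.move_linear(position, rot=None, vel=0.15): straight line of the TCP; rot=None keeps the orientation; vel is the mean speed in m/s.
- r.set_joints(angles): joint-space move.
- r.set_gripper(opening, squeeze=None): opening from 0.0 (shut) to 1.0 (fully open); squeeze is the grip in N (None keeps the last); returns when the fingers have stopped.
- r.sleep(seconds).
- r.inverse_kinematics(position, orientation): joint angles nearest the present ones, or None.
- optics.get_image(name): name is "side" or "top" or "wrist"; returns a dict with "pixels" (400x640x3 uint8, red, green, blue), "depth" (400x640 float32, m along the optical axis (not along the pixel's ray), 0 where there is no reading), "fx", "fy", "cx", "cy" (pixels), "camera_from_world" (4x4, takes a point from world to camera coordinates); the wrist camera has in their place "mount" (4x4, takes a point from camera to tool coordinates, whose origin is the TCP and whose axes are the flange's). Camera axes: x right, y down, z forward; pixel columns grow to the right and rows downward; lengths in m; the calibration is good to about 2 mm. A picture is of the moment at which its call begins: read the wrist's pose just before it.
A pose or a line that the arm cannot do raises r.PlanningError and nothing moves.
- r.hand_in(): hands the job in; it is judged then, once.
Readings, each from a call of its own:
- r.current_t(): time.
- r.current_q(): joint angles.
- r.current_qvel(): joint speeds.
- r.current_effort(): joint torques, N m.
- r.current_tool_pos(): TCP position.
- r.current_ee_rot(): TCP orientation.
- r.current_contact_force(): force on the tool from outside, world axes, zero at the start.
- r.current_torque(): the same for the moment, N m.
- r.current_opening(): opening from 0.0 (shut) to 1.0 (fully open).
- r.current_finger_force(): force on a finger pad.
Only numpy, scipy, OpenCV 4.12 (cv2) and the standard library are available. Lean on these libraries where they do the work, as an engineer would, in place of code of your own. Each camera call takes 0.05 s, during which the arm holds its last target. There are 200 camera calls.

## Working session

There is one attempt and no reset: what is moved stays moved. The work goes in short steps, each a Python script; the robot and the scene stay as the last script left them, time stands still between calls to the robot, and variables do not carry over. Pictures are saved under pics/ and viewed, at most 10 in all, crops included, and the job is handed in when it is done.

```bash
mkdir -p pics; cat > h.py <<'E'
import numpy as np, cv2
from cell import r, optics
def grab(n):
    im=optics.get_image(n); np.savez('pics/'+n+'.npz',**{k:np.array(v) for k,v in im.items()}); cv2.imwrite('pics/%s_%d.png'%(n,int(r.current_t()*1000)),im['pixels'][:,:,::-1]); return im
def px2w(im,u,v):
    d=float(im['depth'][int(v),int(u)]); p=np.array([(u-im['cx'])*d/im['fx'],(v-im['cy'])*d/im['fy'],d,1])
    return (np.linalg.inv(im['camera_from_world'])@p)[:3]
E
python3 - <<'E'
from h import *
a=grab('side');b=grab('top')
for i in (a,b): print(i['fx'],i['cx'],i['cy'],np.round(np.linalg.inv(i['camera_from_world']),3).tolist())
print(r.finger_overhang,r.current_t())
cv2.imwrite('pics/both.png',cv2.resize(np.vstack([a['pixels'],b['pixels']])[:,:,::-1],None,fx=.75,fy=.75))
E
ls pics
```

```text
476.847721376828 318.29246967741796 192.3286599967081 [[-0.959, -0.188, 0.213, 0.272], [-0.284, 0.593, -0.754, 0.962], [0.015, -0.783, -0.622, 0.703], [0.0, 0.0, 0.0, 1.0]]
371.18540862851245 328.45595296744824 193.6811383130442 [[-0.022, -0.993, 0.112, 0.342], [-1.0, 0.023, 0.004, 0.268], [-0.007, -0.112, -0.994, 1.04], [0.0, 0.0, 0.0, 1.0]]
0.022 0.1
both.png
side.npz
side_50.png
top.npz
top_100.png
```

View pics/both.png

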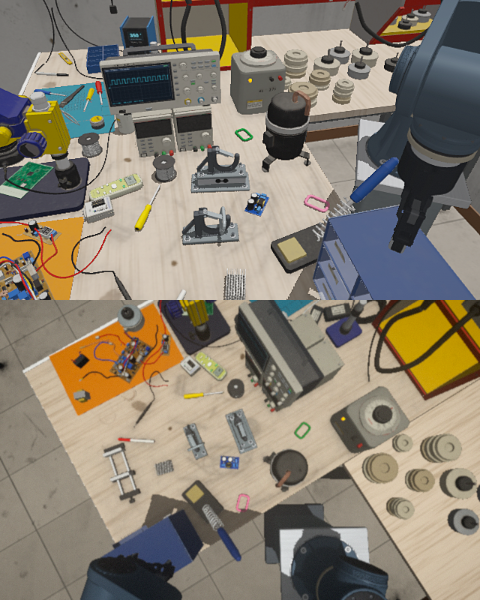

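The combined picture shows two hook anchors: at side full-resolution pixels about (280,303) and (293,227), and at top pixels about (260,187) and (318,175). The green ring (side 325,179) and the pink ring (side 421,272) are look-alikes. The grey ring in the front anchor should be the one meant, so I'm confirming it enlarged.

```bash
python3 - <<'E'
import cv2,numpy as np
a=cv2.imread('pics/side_50.png')[185:335,220:380];b=cv2.imread('pics/top_100.png')[130:230,215:365]
a=cv2.resize(a,None,fx=4,fy=4,interpolation=cv2.INTER_CUBIC);b=cv2.resize(b,None,fx=5,fy=5,interpolation=cv2.INTER_CUBIC)
cv2.imwrite('pics/ca.png',a);cv2.imwrite('pics/cb.png',b)
E
```

```text
(no output)
```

View pics/ca.png

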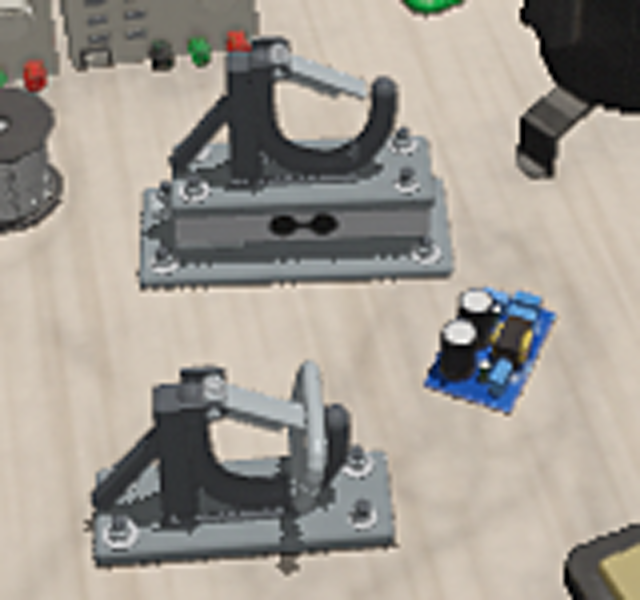

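View pics/cb.png

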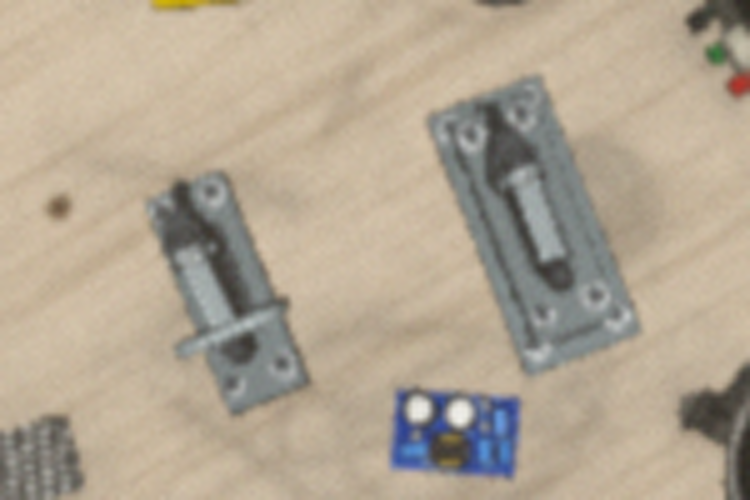

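The crops confirm it. The grey steel ring stands round the nose of the front (plain) anchor, at side crop (310,435), i.e. full-resolution (297,293). It is grey, and the green and pink rings lie loose elsewhere. The cell anchor (nose at crop (385,80)) has its keeper shut and no ring. Next I fit both anchor poses to these pixels.

```bash
cat > fit.py <<'E'
from h import *
from scipy.optimize import least_squares
S=dict(np.load('pics/side.npz'));T=dict(np.load('pics/top.npz'))
s=lambda u,v:((u+.5)/4-.5+220,(v+.5)/4-.5+185)
t=lambda u,v:((u+.5)/5-.5+215,(v+.5)/5-.5+130)
def proj(im,P):
    c=(im['camera_from_world']@np.c_[P,np.ones(len(P))].T)[:3]
    return np.c_[im['fx']*c[0]/c[2]+im['cx'],im['fy']*c[1]/c[2]+im['cy']]
def W(p,ayh):
    q=np.array(ayh,float)/1000; c,n=np.cos(p[2]),np.sin(p[2]); x,y=-q[:,0],q[:,1]
    return np.c_[p[0]+c*x-n*y,p[1]+n*x+c*y,q[:,2]]
plain=([((-42,24,10),t(148,203)),((-42,-24,10),t(222,172)),((90,-24,10),t(310,380)),((90,24,10),t(235,413)),((65,0,67),t(240,346))],
 [((14,11,82),s(212,388)),((65,0,67),s(338,405)),((-42,24,0),s(98,565)),((90,24,0),s(395,545)),((90,-24,10),s(385,453))])
cell=([((-60,35,8),t(430,115)),((-60,-35,8),t(540,75)),((100,-35,8),t(640,330)),((100,35,8),t(528,374)),((65,0,105),t(558,275))],
 [((14,11,120),s(280,58)),((65,0,105),s(385,78)),((-60,35,0),s(142,287)),((100,35,0),s(452,275))])
if __name__=='__main__':
  for nm,(tp,sd),x0 in (('plain',plain,(.45,.45,.4)),('cell',cell,(.5,.3,.4))):
    def res(p,sets):
        return np.concatenate([(proj(im,W(p,[a for a,_ in L]))-[b for _,b in L]).ravel() for im,L in sets])
    for sets in ([(T,tp)],[(S,sd)],[(T,tp),(S,sd)]):
        o=least_squares(res,x0,args=(sets,)); print(nm,np.round(o.x,4),np.round(o.fun.reshape(-1,2),1).tolist() if len(sets)==2 else '')
for n,im,u,v in (('relay',T,305,217),('anch nose',T,263,199)): print(n,px2w(im,u,v))
E
python3 fit.py
```

```text
plain [0.5015 0.4716 0.3918] 
plain [0.5023 0.4685 0.3468] 
plain [0.502  0.4699 0.3682] [[0.2, -0.8], [1.3, -1.0], [0.8, 0.5], [-0.3, 0.5], [-0.3, 0.4], [0.7, 4.9], [-0.7, -0.1], [-0.8, -1.0], [0.1, -0.3], [0.6, -2.4]]
cell [0.533  0.2978 0.3407] 
cell [0.5335 0.2929 0.3436] 
cell [0.533  0.2957 0.3424] [[-0.1, -0.1], [1.0, -0.8], [1.3, 0.5], [0.3, 0.7], [1.3, -0.4], [-0.2, 3.2], [-0.2, -0.1], [-0.9, 0.0], [0.4, 0.8]]
relay [0.39441961 0.3383655  0.0151921 ]
anch nose [0.4422394  0.44576848 0.06163122]
```

```bash
cat >> h.py <<'E'
from scipy.spatial.transform import Rotation as R
POSE={'p':[0.502,0.470,0.365],'c':[0.533,0.2955,0.343]}
DH={'p':0.,'c':.038}
REL=-45.; SGN=1
def ahw(k,a,h,y=0,pose=None):
    p=pose or POSE[k]; a,h,y=a/1000,h/1000,y/1000; c,n=np.cos(p[2]),np.sin(p[2])
    return np.array([p[0]-c*a-n*y,p[1]-n*a+c*y,h+DH[k]])
def rot(k,th,sgn=None):
    th=np.radians(th); z=np.array([-np.sin(th),0,-np.cos(th)]); y=np.array([0,float(sgn or SGN),0])
    return (R.from_euler('z',POSE[k][2])*R.from_matrix(np.c_[np.cross(y,z),y,z])).as_quat()
def tcp(k,a,h,lean,back=0,rel=None):
    """tool pose for lower bar at a,h (mm), ring leaning back by lean deg; TCP back mm behind ring centre"""
    l=np.radians(lean); th=lean+(REL if rel is None else rel); t=np.radians(th)
    return ahw(k,a-17*np.sin(l)-back*np.sin(t),h+17*np.cos(l)+back*np.cos(t)),rot(k,th)
E
python3 - <<'E'
import h; from h import *
print(np.round(R.from_quat(r.current_ee_rot()).as_matrix(),2).tolist())
for sg in (1,-1):
  h.SGN=sg
  for rel in (-45,-40,-35):
    for nm,a in (('pre',('p',49,33,-12,90)),('grasp',('p',49,33,-12)),('unh',('p',54,41,57)),('up',('p',54,160,55)),('cup',('c',51,120,2)),('cdn',('c',51,37,2)),('cret',('c',51,37,2,90))):
      q=r.inverse_kinematics(*tcp(*a,rel=rel)); print(sg,rel,nm,None if q is None else np.round(q,2))
c=(ahw('p',45,200)+ahw('c',45,200))/2
q=rot('p',0,sg)
for sg in (1,-1): print(r.inverse_kinematics(np.array([*c[:2],.3]),rot('p',0,sg)))
im=optics.get_image('wrist'); print(im['mount'].round(3).tolist(),im['fx'],im['cx'],im['cy'])
E
```

```text
[[-0.98, 0.22, -0.0], [0.22, 0.98, -0.0], [0.0, -0.0, -1.0]]
1 -45 pre [0.95 0.62 2.16 3.93 0.72 1.27]
1 -45 grasp [0.86 0.78 2.   3.82 0.69 1.3 ]
1 -45 unh [ 0.68  0.85  1.35  0.07  1.14 -1.29]
1 -45 up [ 0.68  0.69  1.33  0.06  1.29 -1.27]
1 -45 cup [0.48 0.32 2.15 4.03 0.12 0.79]
1 -45 cdn [0.48 0.52 2.17 3.45 0.31 1.38]
1 -45 cret [0.5  0.28 2.29 3.69 0.21 1.15]
1 -40 pre [0.93 0.57 2.14 4.03 0.58 1.14]
1 -40 grasp [0.85 0.75 1.98 3.89 0.57 1.22]
1 -40 unh [ 0.67  0.89  1.29  0.09  1.25 -1.31]
1 -40 up [ 0.67  0.73  1.26  0.08  1.4  -1.28]
1 -40 cup [ 0.47  0.32  2.1  -0.9   0.1  -0.57]
1 -40 cdn [0.47 0.5  2.13 3.62 0.17 1.2 ]
1 -40 cret [0.49 0.26 2.24 4.55 0.09 0.28]
1 -35 pre [0.91 0.53 2.1  4.2  0.45 0.95]
1 -35 grasp [0.84 0.72 1.96 4.02 0.45 1.08]
1 -35 unh [ 0.66  0.93  1.22  0.11  1.36 -1.32]
1 -35 up [ 0.67  0.77  1.2   0.1   1.5  -1.29]
1 -35 cup [ 0.47  0.32  2.05 -0.33  0.21 -1.14]
1 -35 cdn None
1 -35 cret [ 0.48  0.26  2.17 -0.5   0.16 -0.96]
-1 -45 pre [ 0.95  0.62  2.16  3.93  0.72 -1.87]
-1 -45 grasp [ 0.86  0.78  2.    3.82  0.69 -1.84]
-1 -45 unh [0.68 0.85 1.
[... 500 characters left out ...]
ret [ 0.49  0.26  2.24  4.55  0.09 -2.86]
-1 -35 pre [ 0.91  0.53  2.1   4.2   0.45 -2.19]
-1 -35 grasp [ 0.84  0.72  1.96  4.02  0.45 -2.06]
-1 -35 unh [0.66 0.93 1.22 0.11 1.36 1.82]
-1 -35 up [0.67 0.77 1.2  0.1  1.5  1.85]
-1 -35 cup [ 0.47  0.32  2.05 -0.33  0.21  2.  ]
-1 -35 cdn None
-1 -35 cret [ 0.48  0.26  2.17 -0.5   0.16  2.19]
[ 5.80228347e-01  4.02507378e-01  1.45820410e+00 -4.44089210e-16
  1.28088117e+00 -1.35556798e+00]
[ 5.80228347e-01  4.02507378e-01  1.45820410e+00 -4.44089210e-16
  1.28088117e+00  1.78602467e+00]
[[0.0, -0.959, -0.285, 0.071], [1.0, 0.0, -0.0, 0.0], [0.0, -0.285, 0.959, -0.121], [0.0, 0.0, 0.0, 1.0]] 357.8726596994665 312.84558162300505 195.0457310733768
```

```bash
python3 - <<'E'
import h; from h import *
for rel in (-20,-10,0):
    for nm,a in (('pre',('p',49,33,-12,90)),('grasp',('p',49,33,-12,9)),('mid',('p',52,38,20,9)),('unh',('p',54,41,57,9)),('up',('p',54,160,55,9)),('cup',('c',51,120,2,9)),('cdn',('c',51,37,2,9)),('cret',('c',51,37,2,90))):
      q=r.inverse_kinematics(*tcp(*a,rel=rel)); print(rel,nm,None if q is None else np.round(q,2))
c=(ahw('p',45,0)+ahw('c',45,0))/2
# wrist look: tool vertical, camera over between anchors
o=rot('p',0); Rm=R.from_quat(o)
p=np.array([*c[:2],.30])-Rm.apply([.02,0,0]); p[2]=.30
r.move_to(p,o)
pw=r.current_tool_pos(); qw=r.current_ee_rot()
im=grab('wrist'); M=np.eye(4); M[:3,:3]=R.from_quat(qw).as_matrix(); M[:3,3]=pw
im['camera_from_world']=np.linalg.inv(M@im['mount']); np.savez('pics/w1.npz',**{k:v for k,v in im.items()})
from fit import proj
img=cv2.resize(im['pixels'][:,:,::-1].copy(),None,fx=1.25,fy=1.25)
for k in 'pc':
  P=[ahw(k,a,10,y) for a,y in ((-42,24),(-42,-24),(90,-24),(90,24))]+[ahw(k,65,67),ahw(k,14,82,11),ahw(k,14,82,-11)]
  for u in proj(im,np.array(P))*1.25: cv2.drawMarker(img,tuple(int(round(x)) for x in u),(0,0,255),cv2.MARKER_CROSS,9,1)
cv2.imwrite('pics/w1.png',img); print(r.current_t())
E
```

```text
-20 pre [ 0.84  0.48  1.95 -0.89  0.32 -0.3 ]
-20 grasp [ 0.8   0.66  1.87 -1.16  0.25 -0.05]
-20 mid [ 0.71  0.75  1.51 -0.    0.88 -1.23]
-20 unh [ 0.64  1.06  1.01  0.17  1.7  -1.33]
-20 up [ 0.64  0.91  1.    0.16  1.82 -1.3 ]
-20 cup [ 0.45  0.34  1.9  -0.06  0.59 -1.42]
-20 cdn [ 0.45  0.48  1.95 -0.09  0.4  -1.39]
-20 cret [ 0.46  0.31  1.96 -0.07  0.56 -1.4 ]
-10 pre [ 0.79  0.5   1.82 -0.33  0.49 -0.87]
-10 grasp [ 0.77  0.66  1.77 -0.41  0.38 -0.81]
-10 mid [ 0.69  0.81  1.39  0.06  1.11 -1.28]
-10 unh [ 0.63  1.16  0.87  0.2   1.91 -1.32]
-10 up [ 0.63  1.    0.88  0.21  2.02 -1.29]
-10 cup [ 0.44  0.4   1.79 -0.02  0.82 -1.46]
-10 cdn [ 0.44  0.52  1.84 -0.02  0.64 -1.45]
-10 cret [ 0.45  0.38  1.82 -0.02  0.81 -1.45]
0 pre [ 0.75  0.55  1.68 -0.12  0.72 -1.1 ]
0 grasp [ 0.74  0.69  1.67 -0.14  0.59 -1.09]
0 mid [ 0.67  0.89  1.26  0.11  1.33 -1.31]
0 unh [ 0.62  1.27  0.73  0.25  2.11 -1.3 ]
0 up [ 0.62  1.1   0.76  0.26  2.21 -1.26]
0 cup [ 0.44  0.46  1.67  0.    1.04 -1.48]
0 cdn [ 0.44  0.58  1.72  0.    0.88 -1.48]
0 cret [ 0.44  0.47  1.66  0.    1.04 -1.48]
relay [0.39441961 0.3383655  0.0151921 ]
anch nose [0.4422394  0.44576848 0.06163122]
1.7167
```

View pics/w1.png

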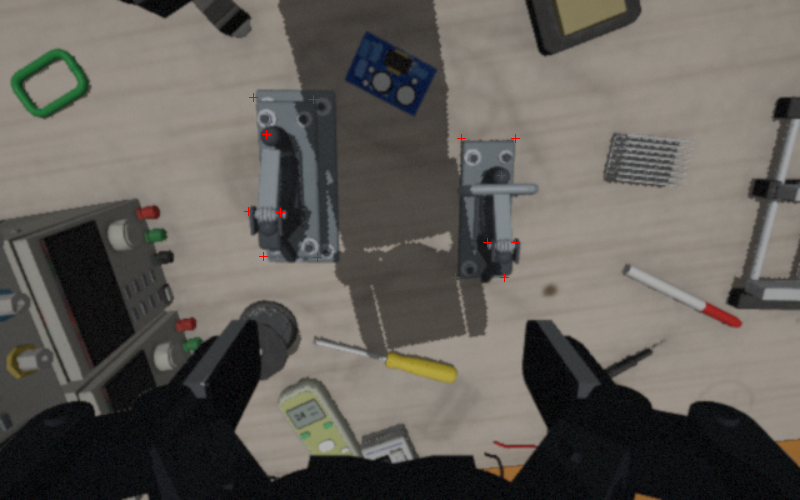

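The wrist view shows the plain anchor with the ring (bar at about (503,189)) and the cell anchor (nose at (268,135)). The overlay is off by 1–3 mm, so I read points from an enlarged crop to refine it.

```bash
python3 - <<'E'
import numpy as np,cv2
d=np.load('pics/w1.npz'); p=d['pixels'][:,:,::-1]
a=p[66:214,184:280];b=p[96:244,352:448]
cv2.imwrite('pics/wc.png',cv2.resize(np.hstack([a,b]),None,fx=4,fy=4,interpolation=cv2.INTER_CUBIC))
E
```

```text
(no output)
```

View pics/wc.png

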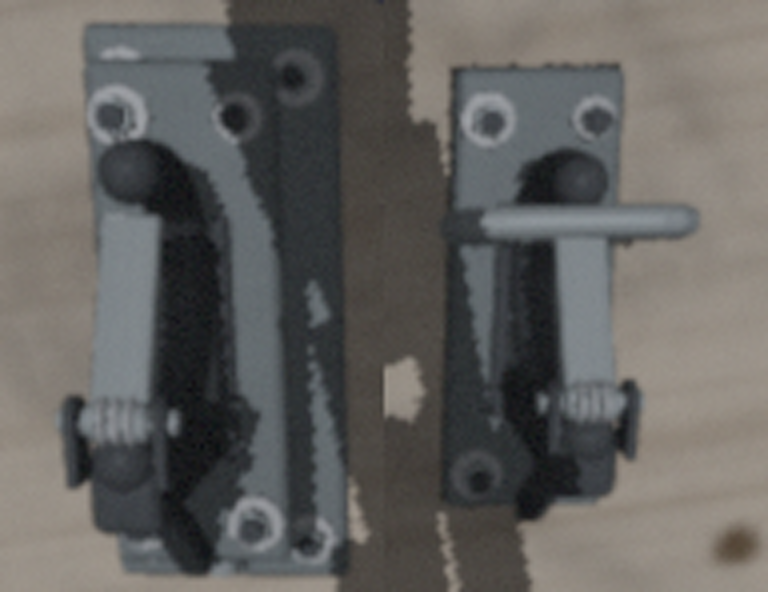

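The crop shows the nose domes at (130,168) for the cell and (579,178) for the plain anchor, the pin springs at (122,425) and (590,402), clear plate corners, and the ring's upper bar at v≈221, from u 443 to 698.

```bash
cat > fit2.py <<'E'
import fit; from fit import *
Wd=dict(np.load('pics/w1.npz'))
w=lambda u,v:((u+.5)/4-.5+(184 if u<384 else 352-96),(v+.5)/4-.5+(66 if u<384 else 96))
C=[((100,35,8),w(336,25)),((-60,35,8),w(348,572)),((100,-35,8),w(86,25)),((90,-24,48),w(86,62)),((-42,-24,48),w(97,530)),((65,0,105),w(130,170)),((14,0,120),w(122,428))]
P=[((90,-24,10),w(452,68)),((90,24,10),w(622,68)),((-42,-24,10),w(443,502)),((-42,24,10),w(614,500)),((65,0,67),w(579,180)),((14,0,82),w(590,405))]
for nm,wl,(tp,sd),x0 in (('plain',P,fit.plain,(.5,.47,.36)),('cell',C,fit.cell,(.53,.295,.34))):
    def res(p,sets): return np.concatenate([(proj(im,W(p,[a for a,_ in L]))-[b for _,b in L]).ravel() for im,L in sets])
    for sets in ([(Wd,wl)],[(Wd,wl),(T,tp),(S,sd[1:])]):
        o=least_squares(res,x0,args=(sets,),loss='soft_l1'); print(nm,np.round(o.x,4),np.round(o.fun.reshape(-1,2),1).tolist())
# ring upper bar in plain frame from wrist pixel depth
from h import POSE
for u in (460,571,690):
    q=px2w(Wd,*[int(round(x)) for x in w(u,221)]); p=o.x*0+np.array([.502,.47,.37]); d=q-[p[0],p[1],0]
    print(-np.cos(p[2])*d[0]-np.sin(p[2])*d[1], -np.sin(p[2])*d[0]+np.cos(p[2])*d[1], d[2])
E
python3 fit2.py
```

```text
relay [0.39441961 0.3383655  0.0151921 ]
anch nose [0.4422394  0.44576848 0.06163122]
plain [0.502  0.4732 0.4029] [[-0.3, -0.0], [0.1, -1.7], [1.2, 1.7], [-2.3, 0.8], [0.6, 0.6], [-0.2, -1.8]]
plain [0.5017 0.4726 0.396 ] [[-0.2, -0.7], [0.2, -2.0], [0.6, 1.2], [-2.9, 0.6], [0.6, 0.1], [-0.6, -2.3], [-1.1, -0.3], [-0.2, -1.0], [0.6, 0.1], [-0.3, 0.5], [-0.6, 0.2], [-1.1, 0.3], [-0.9, 0.8], [0.0, -0.3], [-0.2, -2.3]]
cell [0.5338 0.2982 0.3417] [[1.3, 0.3], [-0.2, 2.2], [-0.4, -1.3], [-0.3, -1.6], [4.4, 7.8], [-0.7, 0.9], [-0.1, -1.7]]
cell [0.5334 0.298  0.3417] [[1.2, -0.1], [-0.3, 1.8], [-0.5, -1.7], [-0.5, -2.1], [4.2, 7.4], [-0.9, 0.4], [-0.3, -2.2], [-0.9, -0.3], [0.2, -0.9], [0.5, 0.4], [-0.5, 0.5], [0.3, -0.5], [-0.7, 0.6], [-1.6, 0.8], [-0.1, 1.5]]
0.053792142496038114 -0.027956227151980644 0.06441734688191353
0.054638219262462255 -0.00227088207246701 0.0701729876577723
0.0543264531185362 0.027651903797468274 0.06910929210262468
```

```bash
sed -i "s/^POSE=.*/POSE={'p':[0.502,0.4727,0.396],'c':[0.5335,0.298,0.342]}/; s/^REL=.*/REL=-10.; SGN=1; B=9/" h.py
python3 - <<'E'
from h import *
r.move_to(*tcp('p',49,33,-12,90))
p,o=tcp('p',49,33,-12,B)
r.move_linear(p,o,vel=.12)
print(r.current_t(),r.current_tool_pos()-p,r.current_contact_force())
r.set_gripper(0.0,squeeze=60)
print(r.current_t(),r.current_opening(),r.current_finger_force(),r.current_contact_force(),r.current_torque(),r.current_q())
im=grab('side'); cv2.imwrite('pics/g1.png',cv2.resize(im['pixels'][190:340,200:400,::-1],None,fx=4,fy=4))
E
```

```text
3.3417 [0.00030667 0.00010918 0.00065915] [-0.14557094 -0.13197656  0.55098567]
3.6917 0.7160507010766425 64.56548412912525 [0.42975152 0.0985713  2.2616366 ] [-0.00031923 -0.06882631 -0.07297178] [ 0.76477347  0.66142511  1.77366404 -0.38321601  0.36928213 -0.86728378]
```

View pics/g1.png

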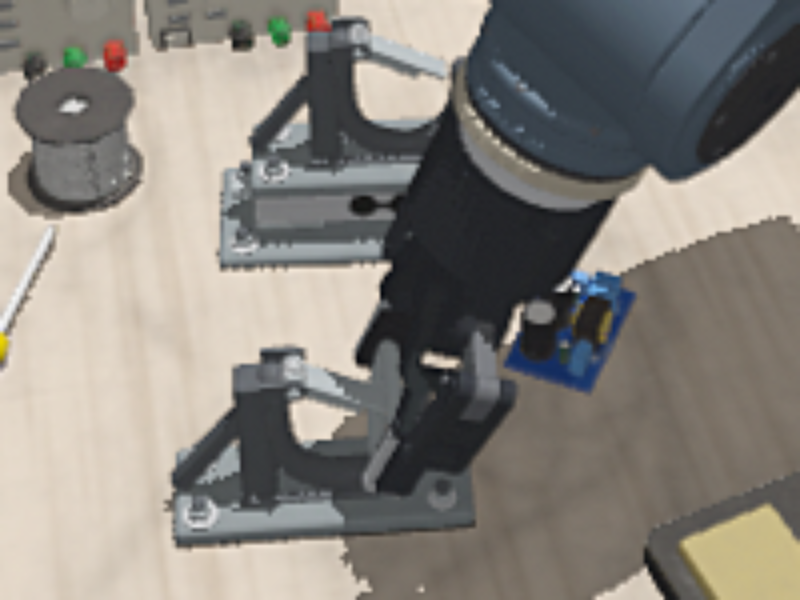

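The side crop shows the fingers either side of the ring at about (390,420), beside the plain hook, and nothing else is touched. Now I tip it back in steps, watching the forces.

```bash
cat >> h.py <<'E'
def go(k,a,h,lean,vel=.06):
    p,o=tcp(k,a,h,lean,B); r.move_linear(p,o,vel=vel)
    f=R.from_euler('z',-POSE[k][2]).apply(r.current_contact_force())
    print('%.2f'%r.current_t(),(k,a,h,lean),'F a,y,h',np.round([-f[0],f[1],f[2]],1),'grip %.3f %.0f'%(r.current_opening(),r.current_finger_force()),flush=True)
    return f
E
python3 - <<'E'
from h import *
r.set_gripper(0.0,squeeze=85)
for w in ((50,34,-4),(51,36,6),(52,38,18),(52.5,39,30),(53,40,42)):
    f=go('p',*w)
    if np.abs(f).max()>25: break
im=grab('side'); cv2.imwrite('pics/g2.png',cv2.resize(im['pixels'][190:340,200:400,::-1],None,fx=4,fy=4))
E
```

```text
4.34 ('p', 50, 34, -4) F a,y,h [-3.1 -0.6  5.1] grip 0.709 93
4.68 ('p', 51, 36, 6) F a,y,h [-4.5 -0.1  6.6] grip 0.706 94
5.06 ('p', 52, 38, 18) F a,y,h [-5.8 -1.1  6.1] grip 0.709 94
5.42 ('p', 52.5, 39, 30) F a,y,h [-7.  -1.2  8. ] grip 0.710 94
5.78 ('p', 53, 40, 42) F a,y,h [-8.8  0.1  8.2] grip 0.707 95
```

View pics/g2.png

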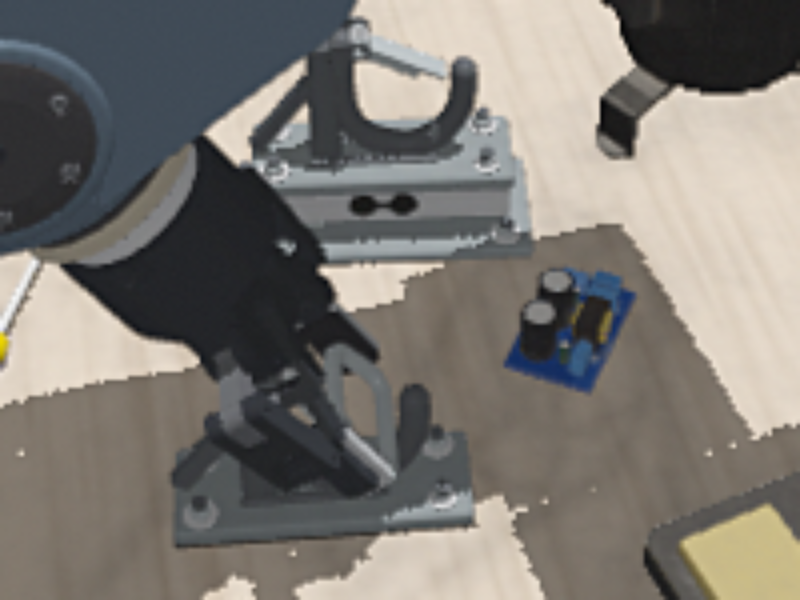

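The ring's far side, roughly (345,350) to (390,460), looks less tipped than planned. I'm overlaying the expected ring to check for slip.

```bash
cat > ov.py <<'E'
from h import *
from fit import proj
def overlay(im,k,a,h,leans,name,box,f):
    x0,y0,x1,y1=box; img=cv2.resize(im['pixels'][y0:y1,x0:x1,::-1],None,fx=f,fy=f,interpolation=cv2.INTER_CUBIC)
    for lean,col in leans:
        l=np.radians(lean)
        P=np.array([ahw(k,a-s*np.sin(l),h+s*np.cos(l),y) for s,y in ((0,-28),(34,-28),(34,28),(0,28))])
        u=((proj(im,P)+.5-[x0,y0])*f-.5).round().astype(int); cv2.polylines(img,[u],True,col,1)
    cv2.imwrite(name,img)
E
python3 - <<'E'
from ov import *
im=dict(np.load('pics/side.npz'))
overlay(im,'p',53,40,[(42,(0,0,255)),(20,(0,255,0))],'pics/o1.png',(235,240,325,335),6)
E
```

```text
relay [0.39441961 0.3383655  0.0151921 ]
anch nose [0.4422394  0.44576848 0.06163122]
```

View pics/o1.png

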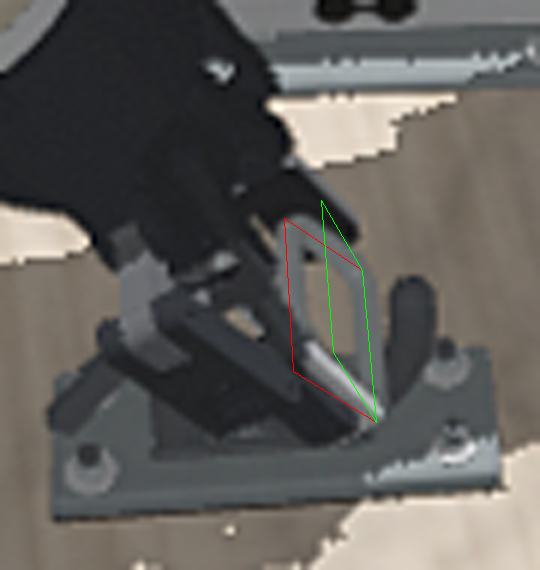

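The overlay shows no real slip. The ring's near bar (310,345)–(380,415) and far bar (370,265)–(300,225) follow the red 42° outline within a few degrees. On to full tilt and the lift.

```bash
python3 - <<'E'
from ov import *
import sys
for w in ((53.3,41,51),(53.3,41.5,59.5),(53.3,47,59.5),(53.3,54,59),(53.3,61,58)):
    f=go('p',*w)
    if np.abs(f).max()>35: sys.exit('stop')
im=grab('side'); overlay(im,'p',53.3,61,[(58,(0,0,255))],'pics/o2.png',(225,220,325,335),5)
E
```

```text
relay [0.39441961 0.3383655  0.0151921 ]
anch nose [0.4422394  0.44576848 0.06163122]
6.14 ('p', 53.3, 41, 51) F a,y,h [-13.    1.6   7.8] grip 0.711 95
6.44 ('p', 53.3, 41.5, 59.5) F a,y,h [-15.2   0.9   5.6] grip 0.710 95
6.69 ('p', 53.3, 47, 59.5) F a,y,h [-13.9  -0.8   5.2] grip 0.706 95
6.96 ('p', 53.3, 54, 59) F a,y,h [-8.4 -2.5 10.9] grip 0.706 95
7.23 ('p', 53.3, 61, 58) F a,y,h [-6.  -3.1 13.8] grip 0.710 95
```

View pics/o2.png

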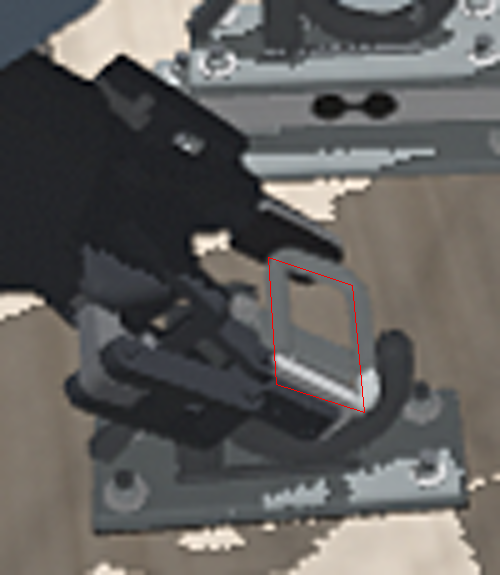

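The ring is within about 4 mm of the outline and its lower bar is near the nose top. I lift on clear, carry it to above the cell hook and look again there.

```bash
python3 - <<'E'
from ov import *
import sys
for w,v in (((53.3,67,56),.06),((54,76,51),.06),((56,95,45),.1),((60,185,25),.15)):
    f=go('p',*w,vel=v)
    if np.abs(f).max()>35: sys.exit('stop')
f=go('c',53,135,3,vel=.15)
im=grab('side'); overlay(im,'c',53,135,[(3,(0,0,255))],'pics/o3.png',(240,130,350,250),5)
E
```

```text
relay [0.39441961 0.3383655  0.0151921 ]
anch nose [0.4422394  0.44576848 0.06163122]
7.54 ('p', 53.3, 67, 56) F a,y,h [-0.4 -0.2  1.4] grip 0.713 94
7.88 ('p', 54, 76, 51) F a,y,h [-0.2  0.9 -0.7] grip 0.712 94
8.24 ('p', 56, 95, 45) F a,y,h [ 0.5 -0.1 -1.9] grip 0.710 94
9.03 ('p', 60, 185, 25) F a,y,h [-0.5  0.5 -1.2] grip 0.710 94
10.34 ('c', 53, 135, 3) F a,y,h [-0.2  0.3 -1.5] grip 0.711 94
```

View pics/o3.png

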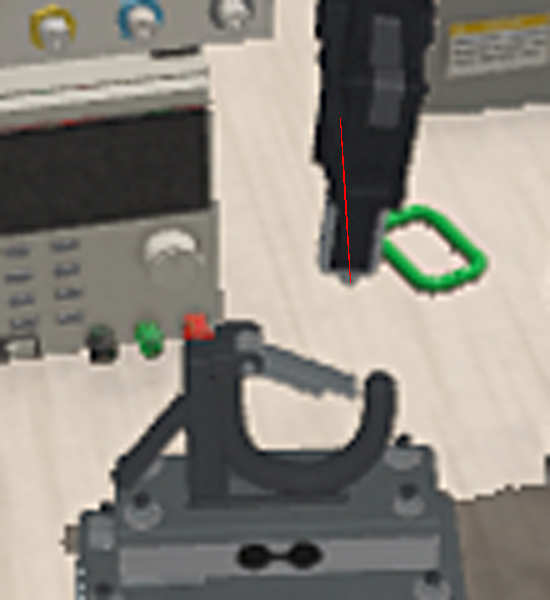

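The ring is held upright above the cell hook, its lower bar at about (350,272) in the crop, on the overlay line at (350,282) and perhaps 4 mm high. The plain keeper force is gone. My picture quota is used up, so I push on by force: the push rises against the keeper and drops when it snaps shut.

```bash
python3 - <<'E'
from ov import *
import sys
go('c',51,85,2,vel=.1)
for hh in (72,66,61,57,53,49,46,43,40,38,36,34.5):
    f=go('c',51,hh,2,vel=.04)
    if np.abs(f).max()>35: sys.exit('stop')
E
```

```text
relay [0.39441961 0.3383655  0.0151921 ]
anch nose [0.4422394  0.44576848 0.06163122]
11.04 ('c', 51, 85, 2) F a,y,h [-0.1 -0.4 -0.3] grip 0.706 94
11.52 ('c', 51, 72, 2) F a,y,h [-0.9  0.2 -0.6] grip 0.709 94
11.82 ('c', 51, 66, 2) F a,y,h [ 1.3 -1.6  0.3] grip 0.707 94
12.09 ('c', 51, 61, 2) F a,y,h [ 2.1 -0.2 -0.3] grip 0.710 94
12.34 ('c', 51, 57, 2) F a,y,h [2.3 0.3 0.5] grip 0.704 94
12.59 ('c', 51, 53, 2) F a,y,h [ 2.3  0.2 -1.1] grip 0.713 94
12.84 ('c', 51, 49, 2) F a,y,h [ 0.1  0.1 -0.7] grip 0.708 94
13.09 ('c', 51, 46, 2) F a,y,h [-0.7  0.4 -0.5] grip 0.710 94
13.34 ('c', 51, 43, 2) F a,y,h [ 0.6  0.5 -1.1] grip 0.706 94
13.59 ('c', 51, 40, 2) F a,y,h [-0.2 -0.5 -0.5] grip 0.709 94
13.84 ('c', 51, 38, 2) F a,y,h [ 0.1  0.6 -0.2] grip 0.710 94
14.09 ('c', 51, 36, 2) F a,y,h [-0.4  1.   1.5] grip 0.709 94
14.34 ('c', 51, 34.5, 2) F a,y,h [-3.6 -0.1  1.5] grip 0.710 94
```

```bash
python3 - <<'E'
from ov import *
go('c',50.5,36,-2); go('c',50,36,-8)
r.set_gripper(1.0); r.sleep(.3); print('open',r.current_opening(),r.current_t())
p,o=tcp('c',50,36,-8,110); r.move_linear(p,o,vel=.15)
p=p+[-.05,0,.1]; r.move_to(p,rot('c',0)); 
print(r.current_t(),r.current_contact_force())
im=grab('side'); top=grab('top')
# compare with the plain anchor's start view: points of ring / keeper in cell frame from both depth images
for nm,I in (('side',im),('top',top)):
    d=I['depth']; v,u=np.nonzero(d>0); z=d[v,u]
    P=(np.linalg.inv(I['camera_from_world'])@np.c_[(u-I['cx'])*z/I['fx'],(v-I['cy'])*z/I['fy'],z,np.ones_like(z)].T)[:3].T
    for k in 'pc':
        q=POSE[k]; D=P-[q[0],q[1],DH[k]]; a=-(np.cos(q[2])*D[:,0]+np.sin(q[2])*D[:,1])*1e3; y=(-np.sin(q[2])*D[:,0]+np.cos(q[2])*D[:,1])*1e3; h=D[:,2]*1e3
        m=(a>-10)&(a<80)&(np.abs(y)<45)&(h>24)&(h<110)
        for lab,mm in (('y+end',m&(y>18)),('y-end',m&(y<-18)),('mid keeper a18-48',m&(np.abs(y)<9)&(a>18)&(a<48)&(h>30))):
            if mm.sum()>2: print(nm,k,lab,mm.sum(),'a %.0f..%.0f h %.0f..%.0f y %.0f'%(*np.percentile(a[mm],[3,97]),*np.percentile(h[mm],[3,97]),y[mm].mean()), 'line h@18,h@48',np.round(np.polyval(np.polyfit(a[mm],h[mm],1),[18,48]),0), 'px',u[mm].mean().round(),v[mm].mean().round())
E
```

```text
relay [0.39441961 0.3383655  0.0151921 ]
anch nose [0.4422394  0.44576848 0.06163122]
14.59 ('c', 50.5, 36, -2) F a,y,h [-0.2  0.4  0.9] grip 0.712 94
14.86 ('c', 50, 36, -8) F a,y,h [ 0.6 -0.2 -1.1] grip 0.711 94
open 0.9996777616761294 15.5333
16.9833 [ 0.34143824 -0.05345219 -1.18372072]
side p mid keeper a18-48 151 a 19..47 h 65..84 y 3 line h@18,h@48 [81. 65.] px 284.0 287.0
side c y+end 74 a 48..58 h 36..71 y 28 line h@18,h@48 [-30.  43.] px 310.0 218.0
side c y-end 24 a 48..59 h 35..70 y -23 line h@18,h@48 [-57.  41.] px 308.0 202.0
side c mid keeper a18-48 118 a 18..47 h 36..85 y 2 line h@18,h@48 [84. 59.] px 299.0 204.0
top p mid keeper a18-48 65 a 19..47 h 65..83 y 1 line h@18,h@48 [81. 66.] px 256.0 187.0
```

```bash
python3 - <<'E'
from h import *
I=dict(np.load('pics/side.npz'))
d=I['depth']; v,u=np.nonzero(d>0); z=d[v,u]
P=(np.linalg.inv(I['camera_from_world'])@np.c_[(u-I['cx'])*z/I['fx'],(v-I['cy'])*z/I['fy'],z,np.ones_like(z)].T)[:3].T
for k in 'pc':
    q=POSE[k]; D=P-[q[0],q[1],DH[k]]; a=-(np.cos(q[2])*D[:,0]+np.sin(q[2])*D[:,1])*1e3; y=(-np.sin(q[2])*D[:,0]+np.cos(q[2])*D[:,1])*1e3; h=D[:,2]*1e3
    for a0 in range(18,60,5):
        m=(abs(a-a0)<2.5)&(np.abs(y)<9)&(h>30)&(h<100); print(k,a0,m.sum(),np.sort(h[m]).round().astype(int)[::max(1,m.sum()//8)])
print(r.current_finger_force(),r.current_t(),r.current_tool_pos())
E
```

```text
p 18 28 [30 33 81 82 83 85 85 86 87 88]
p 23 26 [71 74 76 79 79 79 80 80 82]
p 28 26 [69 71 74 75 76 77 77 78 78]
p 33 27 [66 68 71 72 73 74 75 75 75]
p 38 27 [63 67 69 70 71 72 72 73 73]
p 43 22 [63 66 68 68 69 69 69 69 70 70 71]
p 48 20 [62 65 65 66 66 67 67 67 68 69]
p 53 24 [30 32 63 63 64 64 65 65]
p 58 32 [32 33 36 40 42 49 59 63]
c 18 22 [31 82 82 84 85 85 85 86 86 87 87]
c 23 14 [72 74 74 75 78 78 78 79 80 80 80 80 81 81]
c 28 22 [70 72 73 74 75 76 76 77 78 78 79]
c 33 19 [65 67 69 70 73 74 74 75 76 77]
c 38 18 [63 66 69 71 71 72 72 73 74]
c 43 19 [62 64 67 68 68 68 69 70 70 71]
c 48 22 [34 36 36 37 37 39 63 66 66 67 68]
c 53 23 [36 37 39 64 64 65 69 70 70 71 71 73]
c 58 13 [30 31 68 69 69 70 70 71 71 71 71 71 72]
0.0 17.0833 [0.40186309 0.26867577 0.29361155]
```

The cell keeper's profile matches the shut plain keeper. The ring's lower bar lies under it at about (a 48–53, h 34–37), its upper bar rests at about (a 56, h 67), and the gripper is clear, so I'm handing in.

```bash
python3 -c "
from h import *
print(r.hand_in())"
```

```text
the job is handed in; nothing more can be done
None
```

The ring now hangs in the load-cell hook. By the depth readings both keepers are shut and the gripper was clear of it. The job was handed in at about 17 s, and the hand-in gave no verdict. I did not re-measure the solder spool, screwdriver and relay module at the end.

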